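# Seat the logger probe in the incubator's well

### The job

Take the blue temperature logger probe out of the stand and set its tip down on the round blue patch on the incubator's cover plate. Keep the tip down on the plate and slide it along the blue stripe until it drops into the well, then let go so that it stands there upright with its white collar flat on the plate; do not lift it over the well and lower it in from above. Leave the orange probe in the stand.

Things in the scene. Friction and masses are not known exactly. Their poses are not given: they have to be found in the camera images.
- blue_head (a point): Centre (half-way up the grip) of the blue probe, round about its z axis: blue head 34 mm dia., 50 mm tall; under it a white collar 58 mm dia., 5 mm thick; under that a steel shaft 14 mm dia., 45 mm long. Point on the axis, 27 mm above the collar, 23 mm below the head's top, 77 mm above the tip. Starts upright in one of the stand's two holes; lift it 45 mm to free it. Grip in any direction.
- blue_tip (a point): Lower end of the blue probe's steel shaft, on its axis, 77 mm below blue_head; z axis up the shaft. The probe weighs about 120 g.
- orange_head (a point): The same point on an otherwise identical probe with an orange head, in the stand's other hole; leave it there. The stand is a fixed grey block, 200 x 80 mm, 55 mm tall; its holes are 26 mm wide and 110 mm apart along its length, and the probes' collars rest on its top.
- landing (a point): Centre of the flat blue disc, 44 mm dia., on the aluminium cover plate of the incubator (fixed white box, 184 x 258 mm, plate top 75 mm above the table); at the plate's surface, z up. A flat blue stripe 12 mm wide leads from it along its +y axis to the well, 95 mm away between centres. White vial caps, 9 mm high, stand in a row 66 mm to the +x side of this line.
- well (a point): Centre of the mouth of the round well, level with the plate's top: a dark hole 35 mm dia., 60 mm deep. The probe's shaft enters up to 10 mm off-centre, and its collar stops on the plate with the tip 45 mm down. Axes as landing, which lies 95 mm back along -y.
Mind the look-alikes: they are no part of the job. Leave any yellow look-alike of the part that bears blue_head alone.

How it is judged:
By the outcome, as a careful person would: the job done as asked, in the order asked, and still so for the second after the job is handed in, with the robot touching nothing.
It also fails if it takes over 43 s, if anything falls off the work surface, if the arm or the gripper's body presses on something with over 40 N, if the wrist force passes 120 N, or if a joint passes its speed limit or range.

### The arm

A 7-joint arm with a two-finger parallel gripper is mounted at the origin on the work surface. World frame = base frame: x ahead of the robot, y to its left, z up, the work surface at z = 0. Lengths are in m, angles in rad, forces in N, time in s.
With the tool pointing down it reaches from about 0.425 to 0.875 m from the base axis. Payload 9.9 kg.
Tool frame: the origin (TCP) lies midway between the tips of the shut fingers; the grasp point (between the pads) lies ctrl.grasp_offset behind it (ctrl.grasp_offset is the distance from the TCP to the grasp point, in m); z points along the fingers, x is the direction in which the jaws open and shut, and the axes are right-handed (so a half turn about z gives the same grasp; the last joint's range is limited). The gripper opens to 85 mm and grips with 20 to 120 N. Pads are 22 mm wide; open, the fingers measure 114 mm over their backs; the gripper's body (76 mm by 85 mm) begins 54 mm behind the grasp point. The pads swing forward as they close: fully open they stand 13 mm farther back than shut.
Start: joints at [-1.199, 0.576, 0.025, 1.437, -0.015, 1.129, -0.057], TCP at [0.297, 0.606, 0.231] pointing down, gripper open.
Joint ranges: [-2.76, 2.76], [-0.34, 2.15], [-1.52, 1.57], [0.19, 2.46], [-1.09, 4.23], [0.17, 1.99], [-2.82, 2.82]. Speed limits (rad/s): [2.22, 2.22, 3.01, 3.01, 3.14, 3.14, 3.14].

### API

Orientations are given as a 3x3 rotation matrix whose columns are the frame's x, y, z axes.
In Python, from bench import ctrl gives the robot as it stands. Calls block until the motion is done:
- ctrl.move_to(position, orientation): joint-space move of the TCP to a pose.
- ctrl.movel(position, feed=0.15, orientation=None, until_force=None): straight line of the TCP; orientation=None keeps the orientation; feed is the mean speed in m/s. With until_force (N) it stops when the force on the tool has changed by that much, and returns True; else False.
- ctrl.goto_joints(angles): joint-space move.
- ctrl.gripper_open() and ctrl.clamp(force=None): open the fingers fully, or close them until they stop; force is the grip in N (None keeps the last).
- ctrl.pause(seconds).
- ctrl.inverse_kinematics(position, orientation): joint angles nearest the present ones, or None.
- ctrl.observe(): the state.
- ctrl.snapshot(name): name is "side" or "top" or "wrist"; returns a dict with "image" (480x640x3 uint8, red, green, blue), "vertical_fov" (degrees; the focal length in pixels is half the picture's height over the tangent of half this angle, whatever the lens; pixels are square), "cx", "cy" (the principal point, pixels), "T" (4x4, takes a point from camera to world coordinates). Camera axes: x right, y up, looking along -z (the intrinsics and any distortion apply to the point x, -y, -z); pixel columns grow to the right and rows downward; lengths in m; the calibration is good to about 2 mm. A picture is of the moment at which its call begins. There is no depth.
A pose or a line that the arm cannot do raises ctrl.Unreachable and nothing moves.
- ctrl.job_done(): hands the job in, once; it reports no verdict.
Trained networks look in the newest picture that a camera, given by its name, has taken for a name from the list of things; names that differ only in an ending like _2 or _b are one class to them, and where a whole thing is asked for, a point or a joint stands for the part that bears it (a point fixed in the world has none). Each returns a list of dicts, best first, with "p" (0 to 1); they miss things now and then, are a little off and sometimes report something else, mostly with a low value. They report only what shows in the picture. A call takes as long as a camera call. They do not tell look-alikes from the thing itself.
- ctrl.trace(thing, camera): "mask" (480x640 bool, what is visible of it) and "pixel" ([column, row] in pixels, amid what is visible of it).
The state is a dict: "time_s": time; "q": joint angles; "joint_velocities": joint speeds; "effort": joint torques, N m; "tcp_pos": TCP position; "tcp_rot": TCP orientation; "wrist_force": force on the tool from outside, world axes, zero at the start; "moment": the same for the moment, N m; "width": finger opening in m.
Only numpy, scipy, OpenCV 4.12 (cv2) and the standard library are available. Lean on these libraries where they do the work, as an engineer would, in place of code of your own. Each camera call takes 0.05 s, during which the arm holds its last target.

## Working session

There is one attempt and no reset: what is moved stays moved. The work goes in short steps, each a Python script; the robot and the scene stay as the last script left them, time stands still between calls to the robot, and variables do not carry over. Pictures are saved under pics/ and viewed, and the job is handed in when it is done.

```bash
ls; mkdir -p pics; python3 - <<'E'
from bench import ctrl
import cv2,numpy as np
print(ctrl.observe()['time_s'],ctrl.grasp_offset)
for n in ["side","top","wrist"]:
    s=ctrl.snapshot(n); cv2.imwrite(f"pics/{n}0.png",s["image"][:,:,::-1])
    print(n,{k:(np.round(v,4).tolist() if not isinstance(v,str) else v) for k,v in s.items() if k!="image"})
    for t in ["blue_head","orange_head","blue_tip","landing","well"]:
        try: print(t,[(round(float(d["p"]),2),np.round(d["pixel"]).tolist(),int(d["mask"].sum())) for d in ctrl.trace(t,n)])
        except Exception as e: print(t,repr(e))
E
```

```text
pics
0.0 0.0187
side {'vertical_fov': 52.0832, 'cx': 318.3579, 'cy': 237.3692, 'T': [[0.8646, 0.3264, -0.3821, 0.1321], [-0.5025, 0.567, -0.6527, -0.7422], [0.0036, 0.7563, 0.6542, 0.7384], [0.0, 0.0, 0.0, 1.0]]}
blue_head [(0.72, [358.0, 372.0], 1126), (0.67, [324.0, 320.0], 922), (0.66, [313.0, 268.0], 813)]
orange_head [(0.58, [371.0, 289.0], 830)]
blue_tip [(0.95, [326.0, 320.0], 955), (0.83, [357.0, 377.0], 1134), (0.77, [309.0, 268.0], 825)]
landing [(0.67, [288.0, 205.0], 7322)]
well [(0.89, [290.0, 203.0], 7488)]
top {'vertical_fov': 46.9054, 'cx': 311.7101, 'cy': 236.6136, 'T': [[-0.0697, 0.9758, -0.2074, 0.3224], [-0.9976, -0.0681, 0.015, -0.0691], [0.0005, 0.2079, 0.9782, 1.0469], [0.0, 0.0, 0.0, 1.0]]}
blue_head [(0.66, [340.0, 266.0], 756), (0.61, [423.0, 291.0], 789), (0.57, [483.0, 289.0], 837)]
orange_head [(0.62, [405.0, 232.0], 772)]
blue_tip [(0.88, [344.0, 268.0], 772), (0.77, [482.0, 291.0], 834), (0.68, [420.0, 290.0], 794)]
landing [(0.78, [208.0, 234.0], 15187)]
well [(0.97, [204.0, 238.0], 15061)]
wrist {'vertical_fov': 62.7005, 'cx': 322.7053, 'cy': 233.9049, 'T': [[0.4404, -0.8649, -0.241, 0.2358], [0.8978, 0.4244, 0.1177, 0.6365], [0.0005, -0.2682, 0.9634, 0.3737], [0.0, 0.0, 0.0, 1.0]]}
blue_head []
orange_head []
blue_tip []
landing [(0.61, [107.0, 479.0], 58)]
well [(0.63, [107.0, 479.0], 77)]
```

View pics/side0.png

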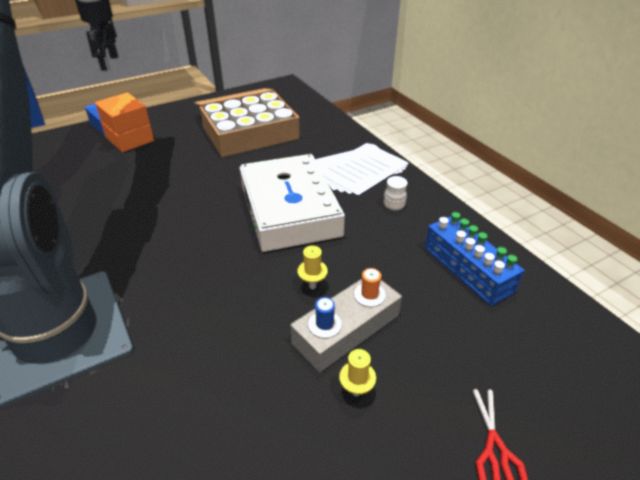

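View pics/top0.png

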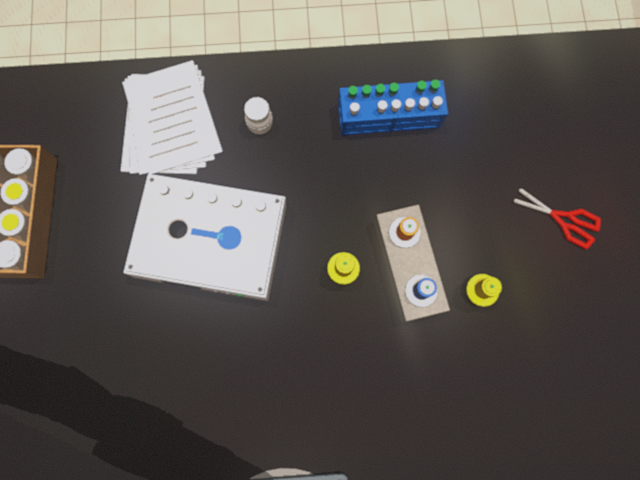

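```bash
python3 - <<'E'
import cv2
a=cv2.imread("pics/top0.png");cv2.imwrite("pics/top0c.png",cv2.resize(a[190:330,300:520],None,fx=3.5,fy=3.5))
cv2.imwrite("pics/top0p.png",cv2.resize(a[140:340,80:320],None,fx=3,fy=3))
E
```

```text
(no output)
```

View pics/top0c.png

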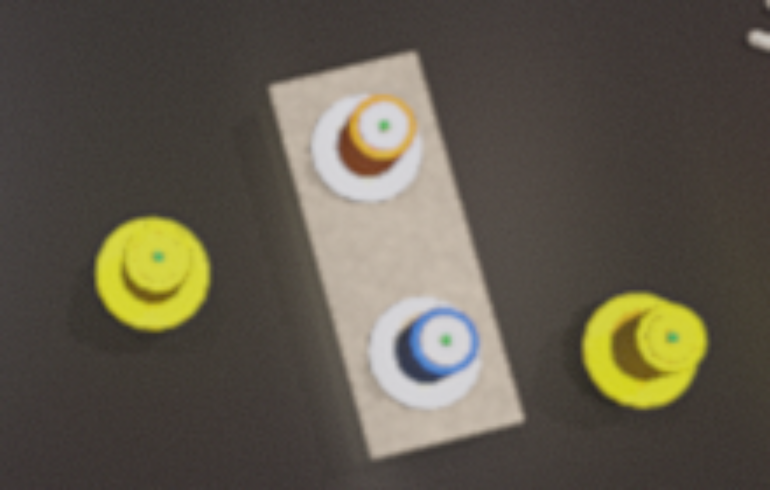

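View pics/top0p.png

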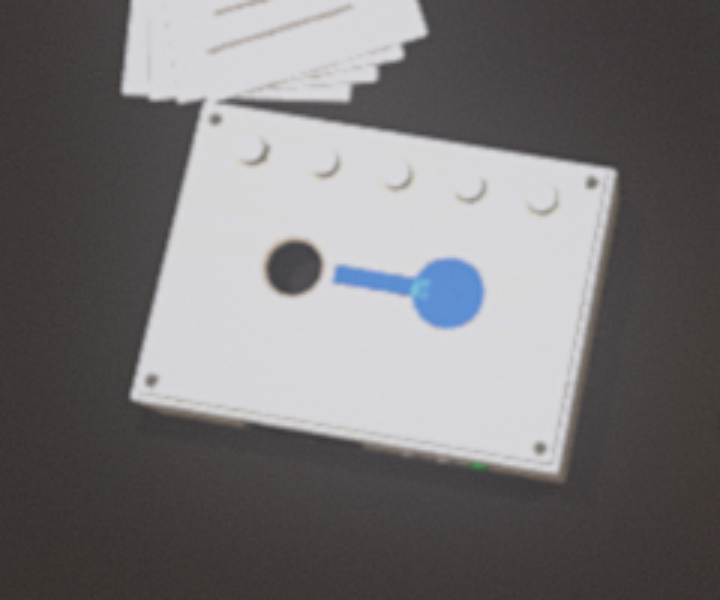

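The only blue-headed probe with a white collar is at top (423,289) / side (324,318). The yellow ones at top (343,267) and (484,290) are the look-alikes, and the orange one is at (407,230). The crop confirms the blue one is the target. Next I triangulate and check sizes.

```bash
cat > h.py <<'E'
from bench import ctrl
import cv2,numpy as np
def f(s): return 240/np.tan(np.radians(s["vertical_fov"]/2))
def ray(s,u,v):
    T=np.array(s["T"]); d=np.array([(u-s["cx"])/f(s),-(v-s["cy"])/f(s),-1.]); return T[:3,3],T[:3,:3]@d
def atz(s,u,v,z):
    o,d=ray(s,u,v); return o+d*(z-o[2])/d[2]
def proj(s,p):
    T=np.array(s["T"]); c=T[:3,:3].T@(np.array(p)-T[:3,3]); return np.array([s["cx"]+f(s)*c[0]/-c[2], s["cy"]-f(s)*c[1]/-c[2]])
def tri(a,ua,b,ub):
    o1,d1=ray(a,*ua);o2,d2=ray(b,*ub);t=np.linalg.lstsq(np.c_[d1,-d2],o2-o1,rcond=None)[0]
    p,q=o1+t[0]*d1,o2+t[1]*d2; return (p+q)/2,np.linalg.norm(p-q)
E
python3 - <<'E'
from h import *
a=cv2.imread("pics/side0.png")
cv2.imwrite("pics/side0c.png",cv2.resize(a[255:375,270:420],None,fx=5,fy=5))
cv2.imwrite("pics/side0p.png",cv2.resize(a[145:255,230:355],None,fx=5,fy=5))
t=ctrl.snapshot("top"); R=lambda x:np.round(x,4)
for n,hp,cp in [("blue",(427.4,287.4),(421.9,290.6)),("or",(409.4,226),(404.9,232))]:
    print(n,R(atz(t,*hp,.110)),R(atz(t,*cp,.060)))
w=atz(t,177.7,229,.075);l=atz(t,229.3,237.7,.075);print(R(w),R(l),np.linalg.norm(w-l))
E
```

```text
blue [ 0.4194 -0.2734  0.11  ] [ 0.4195 -0.2738  0.06  ]
or [ 0.528  -0.2543  0.11  ] [ 0.5284 -0.2547  0.06  ]
[0.5592 0.1557 0.075 ] [0.5368 0.0637 0.075 ] 0.09478316922785457
```

View pics/side0c.png

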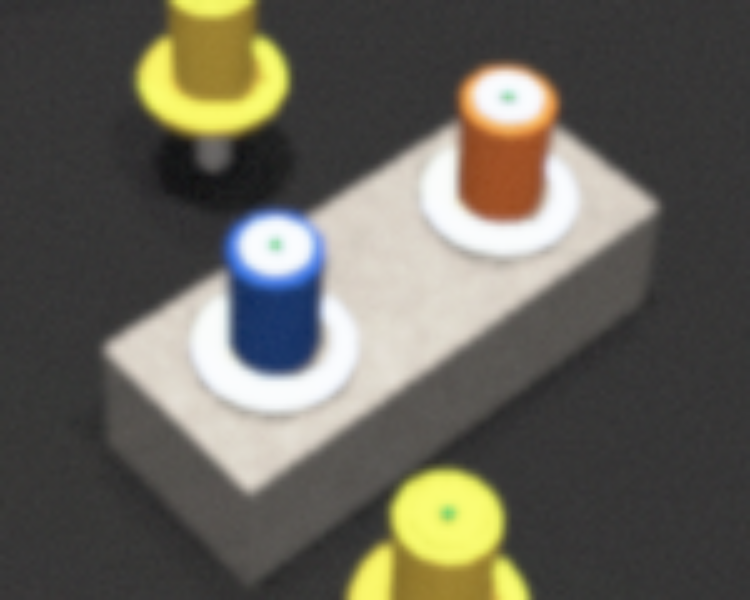

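View pics/side0p.png

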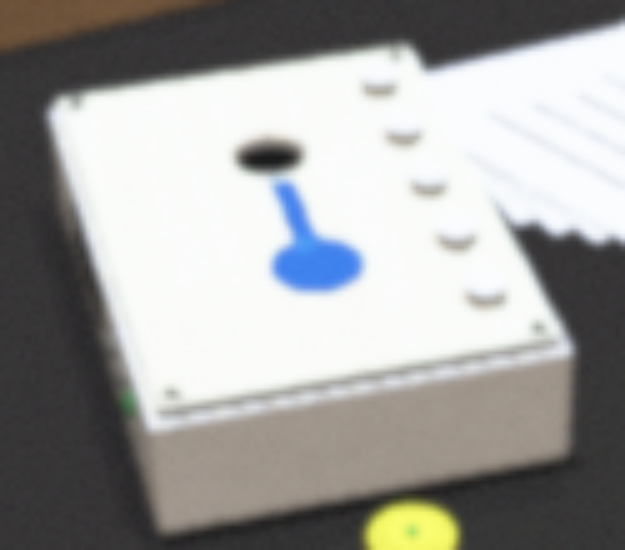

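```bash
cat >> h.py <<'E'
B=np.array([.4194,-.2736]);W=np.array([.5592,.1557]);L=np.array([.5368,.0637])
u=(W-L)/np.linalg.norm(W-L)
def rot(sg=1):
    x=np.r_[sg*u,0];z=np.array([0,0,-1.]);return np.c_[x,np.cross(z,x),z]
E
python3 - <<'E'
from h import *
R=lambda x:np.round(x,4)
s=ctrl.snapshot("side");t=ctrl.snapshot("top")
for n,a,b in [("head",(427.4,287.4),(325,304)),("land",(229.3,237.7),(293.4,197.8)),("well",(177.7,229),(284,176.2))]:
    p,e=tri(t,a,s,b);print(n,R(p),R(e))
print("side at z:",R(atz(s,325,304,.11)),R(atz(s,293.4,197.8,.075)),R(atz(s,284,176.2,.075)))
print("yellow tops",R(atz(t,345,263.5,.1)),R(atz(t,491.7,286.5,.1)))
for sg in (1,-1):
  for xy,z in [(B,.068),(B,.2),(L,.2),(L,.133),(W,.085)]:
    q=ctrl.inverse_kinematics([*xy,z],rot(sg)); print(sg,xy,None if q is None else R(q))
E
```

```text
head [ 0.4196 -0.2727  0.1142] 0.0014
land [0.5367 0.063  0.0784] 0.0014
well [0.5599 0.1554 0.0754] 0.0016
side at z: [ 0.4223 -0.2698  0.11  ] [0.5395 0.067  0.075 ] [0.561  0.1558 0.075 ]
yellow tops [ 0.4716 -0.1379  0.1   ] [ 0.4143 -0.3859  0.1   ]
1 [ 0.4194 -0.2736] [ 0.3807  0.5528  0.152   2.0813 -0.1612  0.5183  1.9826]
1 [ 0.4194 -0.2736] [ 3.0000e-04  4.3170e-01  6.9940e-01  1.9483e+00 -3.5510e-01  8.8610e-01
  2.2151e+00]
1 [0.5368 0.0637] [-0.2939  0.4116  0.1274  1.841  -0.0653  0.8929  1.196 ]
1 [0.5368 0.0637] [-0.2523  0.4922  0.0695  1.9194 -0.0491  0.7316  1.1775]
1 [0.5592 0.1557] [-0.3606  0.6027  0.0127  1.8603 -0.0115  0.6786  0.9908]
-1 [ 0.4194 -0.2736] [ 0.1547  0.6052  0.4997  2.089  -0.5283  0.5714 -0.7767]
-1 [ 0.4194 -0.2736] [-0.1211  0.4977  0.9152  1.9516 -0.4911  0.9313 -0.77  ]
-1 [0.5368 0.0637] [-0.7191  0.5215  0.7963  1.855  -0.4513  0.955  -1.5306]
-1 [0.5368 0.0637] [-0.6562  0.5944  0.7081  1.9333 -0.5285  0.8072 -1.4651]
-1 [0.5592 0.1557] [-0.7496  0.7029  0.653   1.8745 -0.5997  0.7697 -1.5745]
```

```bash
sed -i 's/^B=.*/B=np.array([.4200,-.2725]);W=np.array([.5598,.1556]);L=np.array([.5375,.0645])/' h.py
python3 - <<'E'
from h import *
ctrl.move_to([*B,.2],rot()); 
w=ctrl.snapshot("wrist");cv2.imwrite("pics/w1.png",w["image"][:,:,::-1])
o=ctrl.observe();print(o["time_s"],np.round(o["tcp_pos"],4),np.round(o["q"],3))
print("expected head top px",proj(w,[*B,.11]),proj(w,[*B,.06]))
print([(d["p"],d["pixel"]) for d in ctrl.trace("blue_head","wrist")])
E
```

```text
4.2083 [ 0.4204 -0.272   0.1999] [ 1.000e-03  4.300e-01  6.930e-01  1.948e+00 -3.520e-01  8.850e-01
  2.207e+00]
expected head top px [320.83679788 239.12089576] [321.07996163 220.0414618 ]
[(0.84, [325.0, 222.4]), (0.79, [174.1, 249.9]), (0.65, [518.5, 247.5])]
```

View pics/w1.png

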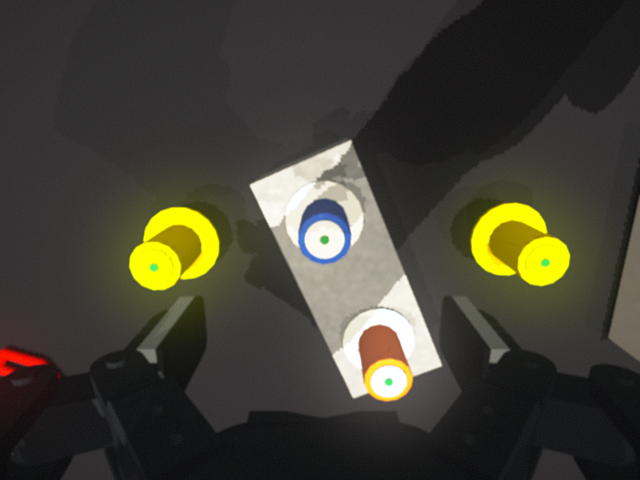

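Wrist view: blue head top is at (324,240), predicted (321,239), so the fit is good. Both yellow probes are outside the fingers. Grasping now.

```bash
python3 - <<'E'
from h import *
hit=ctrl.movel([*B,.070],feed=.12,orientation=rot(),until_force=10)
print(hit,ctrl.observe()["tcp_pos"])
ctrl.clamp(45)
o=ctrl.observe();print(o["time_s"],o["width"],np.round(o["wrist_force"],2),np.round(o["tcp_pos"],4))
w=ctrl.snapshot("wrist");cv2.imwrite("pics/w2.png",w["image"][:,:,::-1])
E
```

```text
False [ 0.42028254 -0.27274712  0.07050319]
6.025 0.033045803630372406 [-0.18  0.47  5.38] [ 0.4201 -0.2724  0.0704]
```

View pics/w2.png

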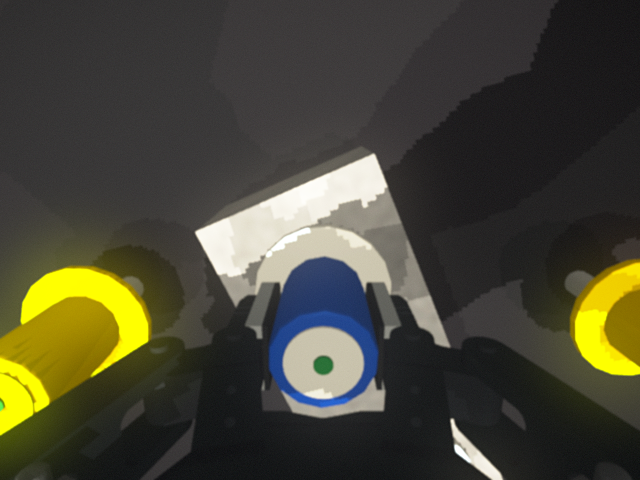

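Gripped: width 33 mm, and the blue head at (323,330) is between the pads. Lift, transfer, and touch down at the landing disc.

```bash
python3 - <<'E'
from h import *
ctrl.movel([*B,.2],feed=.15,orientation=rot())
o=ctrl.observe();print(o["time_s"],o["width"],np.round(o["wrist_force"],2))
ctrl.movel([*L,.2],feed=.2,orientation=rot())
ctrl.movel([*L,.155],feed=.12,orientation=rot())
for n in ["wrist","side","top"]:
    w=ctrl.snapshot(n);cv2.imwrite(f"pics/{n}3.png",w["image"][:,:,::-1])
o=ctrl.observe();print(o["time_s"],o["width"],np.round(o["wrist_force"],2),np.round(o["tcp_pos"],4))
a=cv2.imread("pics/side3.png");b=cv2.imread("pics/top3.png")
cv2.imwrite("pics/c3.png",np.hstack([cv2.resize(a[90:250,210:370],(400,400)),cv2.resize(b[160:320,120:280],(400,400))]))
E
```

```text
7.0917 0.03362517746660926 [ 0.09  0.   -1.12]
9.7 0.03310642166082772 [ 0.55  0.   -1.48] [0.538  0.0643 0.1558]
```

View pics/wrist3.png

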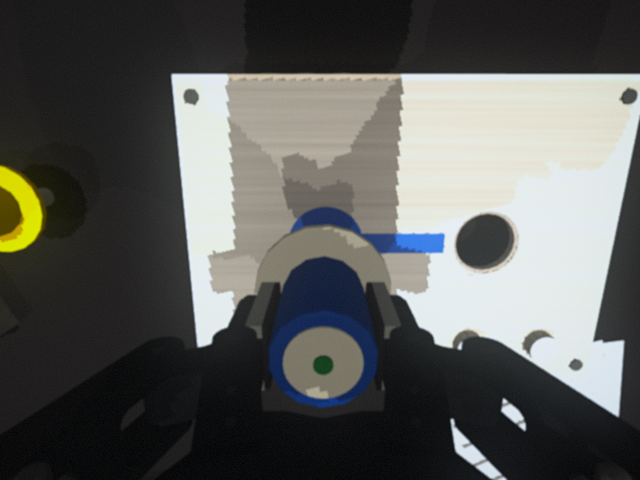

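View pics/c3.png

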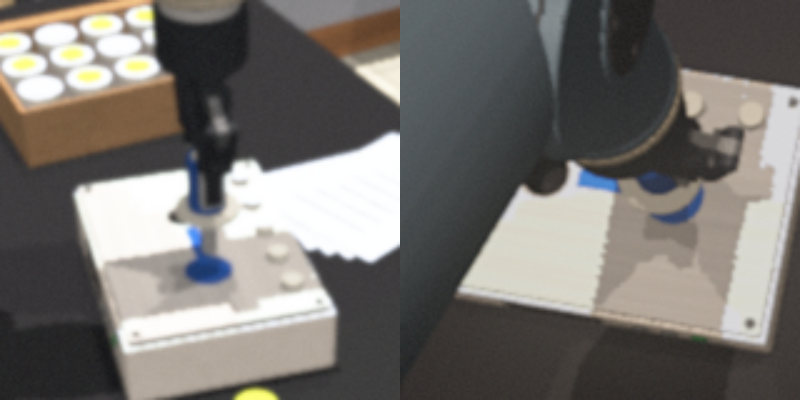

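Probe hangs upright over the blue disc. The wrist view shows the stripe to the right (row 243) and the well at (486,241). Touching down gently.

```bash
python3 - <<'E'
from h import *
w=ctrl.snapshot("wrist");print("well by wrist",atz(w,486,241,.075),"stripe end",atz(w,443,243,.075))
f0=ctrl.observe()["wrist_force"][2]
hit=ctrl.movel([*L,.125],feed=.02,orientation=rot(),until_force=3)
o=ctrl.observe();print(hit,o["time_s"],o["width"],np.round(o["wrist_force"],2),f0,np.round(o["tcp_pos"],4))
ctrl.pause(.2);o=ctrl.observe();print(np.round(o["wrist_force"],2),np.round(o["tcp_pos"],4))
s=ctrl.snapshot("side");a=s["image"][:,:,::-1]
cv2.imwrite("pics/c4.png",cv2.resize(a[110:230,230:350],(600,600)))
E
```

```text
well by wrist [0.55952158 0.15909092 0.075     ] stripe end [0.55467594 0.13418715 0.075     ]
True 10.7167 0.033170906965358 [-0.24  0.11  5.69] -0.7249925476608385 [0.5376 0.0645 0.1353]
[-0.99  0.5   4.91] [0.5375 0.0645 0.1353]
```

View pics/c4.png

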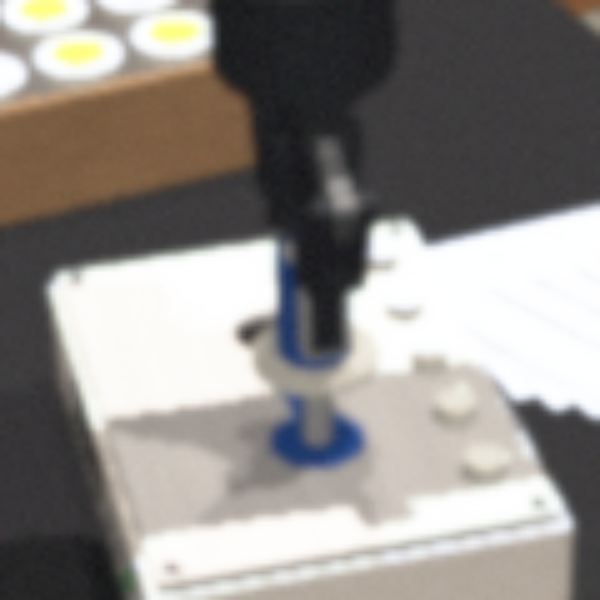

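```bash
python3 - <<'E'
from h import *
W=np.array([.5597,.1566]);d=W-L;D=np.linalg.norm(d);e=d/D;print(D)
z=.1348;s=0
while s<D-1e-6:
    s=min(s+.0095,D)
    ctrl.movel([*(L+e*s),z],feed=.04,orientation=rot())
    o=ctrl.observe();fz=o["wrist_force"][2]
    print(round(s,4),round(z,4),np.round(o["wrist_force"],1),np.round(o["tcp_pos"],4),round(o["time_s"],2),round(o["width"],4))
    if s<.072:
        if fz>9: z+=.0003
        elif fz<4: z-=.0005
    elif s>.08 and fz<1: z-=.001
for n in ["wrist","side"]:
    w=ctrl.snapshot(n);cv2.imwrite(f"pics/{n}5.png",w["image"][:,:,::-1])
a=cv2.imread("pics/side5.png");b=cv2.imread("pics/wrist5.png")
cv2.imwrite("pics/c5.png",np.hstack([cv2.resize(a[100:220,220:340],(400,400)),b[130:430,170:470][:, :, :].copy() if 0 else cv2.resize(b[130:430,170:470],(400,400))]))
E
```

```text
0.09473779604782875
0.0095 0.1348 [-0.1 -3.5  6.8] [0.5403 0.0732 0.1353] 11.36 0.0329
0.019 0.1348 [-0.9 -2.7  7.8] [0.5426 0.0825 0.1353] 11.75 0.033
0.0285 0.1348 [-0.3 -2.8  7.3] [0.5449 0.0917 0.1353] 12.14 0.0332
0.038 0.1348 [-0.7 -2.7  6.6] [0.5471 0.101  0.1353] 12.53 0.0327
0.0475 0.1348 [-0.3 -1.8  7. ] [0.5493 0.1102 0.1353] 12.93 0.0334
0.057 0.1348 [-0.3 -3.   6.9] [0.5515 0.1194 0.1353] 13.32 0.0329
0.0665 0.1348 [-0.8 -1.8  7. ] [0.5538 0.1287 0.1353] 13.71 0.0332
0.076 0.1348 [-1.1 -1.9  6.4] [0.556  0.1379 0.1353] 14.1 0.033
0.0855 0.1348 [ 0.1 -0.2 -1. ] [0.5572 0.1483 0.1343] 14.49 0.0331
0.0947 0.1338 [ 0.7  0.3 -2. ] [0.5597 0.157  0.1336] 14.88 0.0331
```

View pics/c5.png

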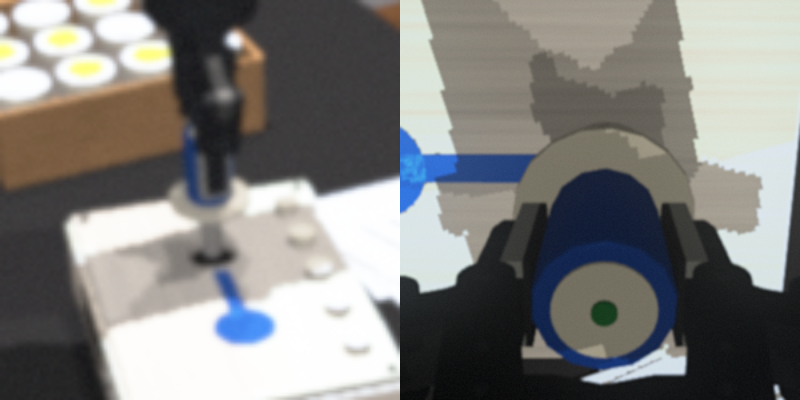

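Contact stayed at about 7 N along the stripe, then dropped off as the tip went over the rim. The side crop shows the shaft in the well mouth. Lowering with a force stop, expecting collar contact at TCP z ≈ 0.090.

```bash
python3 - <<'E'
from h import *
W=np.array([.5597,.1566])
hit=ctrl.movel([*W,.097],feed=.06,orientation=rot(),until_force=6)
o=ctrl.observe();print(hit,o["time_s"],np.round(o["wrist_force"],2),np.round(o["tcp_pos"],4))
if not hit:
    hit=ctrl.movel([*W,.086],feed=.02,orientation=rot(),until_force=4)
    o=ctrl.observe();print(hit,o["time_s"],np.round(o["wrist_force"],2),np.round(o["tcp_pos"],4))
a=ctrl.snapshot("side")["image"][:,:,::-1];cv2.imwrite("pics/c6.png",cv2.resize(a[100:220,220:340],(600,600)))
E
```

```text
False 15.7417 [ 1.16 -1.17 -1.79] [0.5599 0.1565 0.0971]
True 16.1583 [-1.49 -0.75  7.11] [0.5599 0.1567 0.0904]
```

View pics/c6.png

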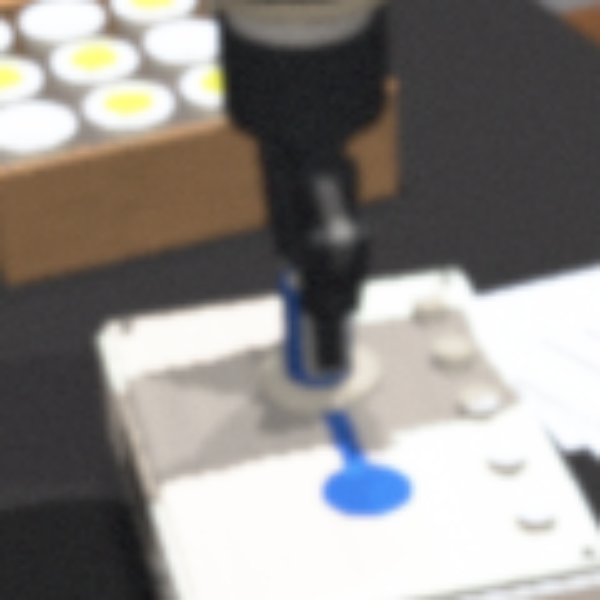

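Collar met the plate at z=0.0904, exactly 45 mm below plate contact. Release and retreat straight up.

```bash
python3 - <<'E'
from h import *
W=np.array([.5599,.1567])
ctrl.gripper_open();ctrl.pause(.2)
ctrl.movel([*W,.25],feed=.12,orientation=rot())
ctrl.movel([.47,.32,.25],feed=.2,orientation=rot())
o=ctrl.observe();print(o["time_s"],o["width"],np.round(o["wrist_force"],2))
a=ctrl.snapshot("side")["image"][:,:,::-1];t=ctrl.snapshot("top");b=t["image"][:,:,::-1]
cv2.imwrite("pics/top7.png",b)
cv2.imwrite("pics/c7.png",np.hstack([cv2.resize(a[100:260,220:380],(400,400)),cv2.resize(b[140:340,100:300],(400,400))]))
s=ctrl.snapshot("side");print("predicted head top px",proj(t,[*W,.13]),proj(s,[*W,.13]),"collar",proj(s,[*W,.08]))
E
```

```text
19.5333 0.08509078458107297 [-0.79 -0.23  0.22]
predicted head top px [169.50122536 221.51879867] [282.4168919  156.44229792] collar [283.33855914 174.41179743]
```

View pics/c7.png

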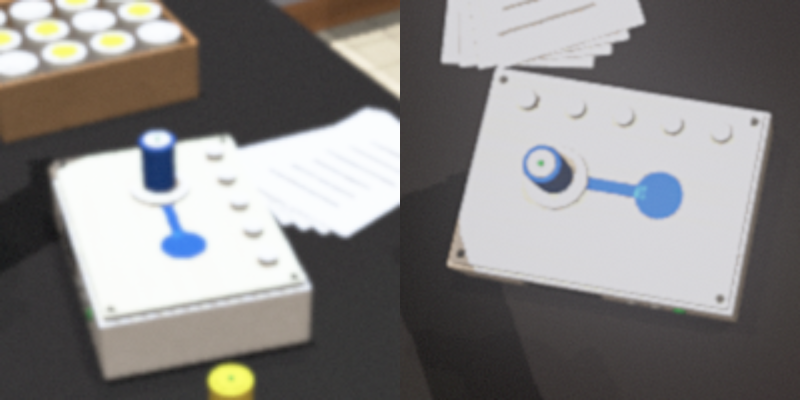

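View pics/top7.png

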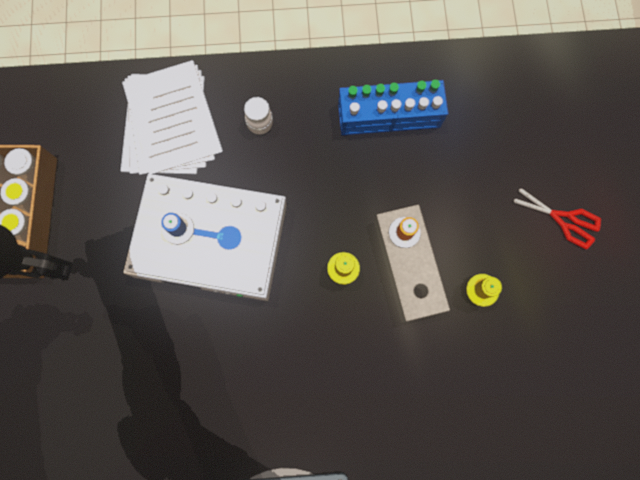

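The probe stands upright: its head top in the top view is at (170.5,221.5), predicted (169.5,221.5). The collar is flat, and the orange and yellow probes haven't moved.

```bash
python3 -c "
from bench import ctrl
ctrl.job_done();print(ctrl.observe()['time_s'])"
```

```text
the job is handed in; nothing more can be done
the job is handed in; nothing more can be done
```

The blue probe is now standing upright in the well with its white collar flat on the plate, and I handed the job in at about 19.6 s of the 43 s allowed.

- **Slide:** I took the probe from the stand and set its tip on the blue disc, with contact at about 5–6 N. I then slid it along the stripe at about 7 N until the force fell away at the well's rim.
- **Seating:** I moved the last 9 mm or so to the well's centre with the tip about 1–2 mm below plate level. I then lowered it while still gripped. The collar touched the plate 44.9 mm lower, against the 45 mm shaft length, and I released it there.
- **Final checks:** After I backed the gripper away, the top view showed the head within 1 px of where an upright probe should be. The orange probe was still in the stand and both yellow look-alikes were where they started.
- **Disagreements:** The top, side and wrist views differed by up to about 4 mm on the positions of the probe, landing and well. That is above the quoted 2 mm calibration but within the well's 10 mm tolerance. No check failed.

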